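# Test the trip switch of a garage charging bench

## Task

Test the trip switch, the box with the sliding guard on it: slide the guard fully off the test button, press the button so that the upright lever falls by itself, then swing the fallen lever back up to its stop so that it catches and stays up when let go. Leave the guard open, and leave the other box's lever and the loose things on the bench alone.

Things in the scene. Friction and masses are not known exactly. Their poses are not given: they have to be found in the camera images.
- trip_box: Fixed grey case, 170 (x) by 140 (y) by 70 mm high. Origin: centre of its underside, on the bench; z up; its lever falls to its own -x. On top a lever towards -x and, towards +x, a test button between two upright rails (along y, 130 mm long, 62 mm free between them, tops 102 mm above the bench) that carry a sliding guard. 'Box frame' below means from this origin along these axes.
- lever (a joint): Angle of the trip lever, rad. 0 = up on its catch (arm leaning 10 degrees from vertical to the box's -x); 0.95 = fallen, lower stop (leaning 64 degrees). Spring and weight pull it down; the button frees it. Swung up, it meets the catch at about 0.35, rides over it (the button dips by itself) and must go past 0, to about -0.06 or its upper stop at -0.12; let go, it settles near 0.
- lever_hinge (a point): Point on the trip lever's hinge axis, at (-30, 0, 85) mm in the box frame; the axis lies along the box's y. Arm of 14 by 16 mm steel, 90 mm from here to the bar's centre, between two dark cheeks 36 mm long (x), 50 mm apart over their outsides, tops 100 mm above the bench. The lever's spring pulls with 0.11 N m when fallen, 0.3 N m when up; raising it takes under 8 N square to the arm at the bar.
- lever_bar (a point): Centre of the lever's cross bar: a black round bar, 18 mm diameter, 110 mm long along the box's y, joined in its middle to the arm. Moves with the lever: at (-46, 0, 174) mm in the box frame when up; at (-111, 0, 124) mm when fallen, overhanging the case's side (x = -85 mm). Lift it there from below or pinch it: a level push on the fallen bar jams.
- test_button (a joint): Travel of the test button, m: 0 = out, 0.008 = fully in. Pressed straight down; 2 N to start, 5.2 N fully in; press it fully in: the lever is released somewhere between 4 and 7 mm. Let go, it springs back out.
- button_top (a point): Centre of the top face of the test button: a black round button of 40 mm diameter at (45, -30) mm in the box frame, its top 92 mm above the bench when out. Moves with the button. At the start it is hidden under the guard.
- guard (a joint): Position of the guard, m, along the box's +y: 0 = fully over the button, 0.065 = fully open at its end stop, where the button is all clear (it is clear from 0.046). Slides with about 1.5 N of friction and stays where it is left.
- guard_tab (a point): Top centre of the guard's tab. The guard is a bare metal plate, 62 (x) by 56 (y) by 4 mm, its top face 100 mm above the bench, with an upright tab across its middle: 40 mm long in x, 8 mm thick in y, its top 124 mm above the bench. The tab is at (45, -30) mm in the box frame when the guard reads 0, at (45, 35) mm when fully open.
- isolator_box: Bystander: a smaller fixed grey case, 110 by 120 by 70 mm, with the same kind of lever (hinge 85 mm above the bench over its centre, axis along its y) but no button, rails or guard. Origin: centre of its underside. It may stand on either side of the trip switch.
- isolator_bar (a point): Centre of the cross bar of the isolator's lever (18 mm diameter, 110 mm long), about 174 mm above the bench. The lever stays by friction; leave it where it is.
- tin: Bystander: a standing tin, 64 mm diameter, 110 mm high, loose. Origin: centre of its underside.
- carton: Bystander: a small cardboard carton, 130 by 90 by 60 mm, loose. Origin: centre of its underside.
- screwdriver: Bystander: a screwdriver lying flat, 200 mm long, loose. Its x axis lies along it.

How it is judged:
By the outcome, as a careful person would: the job done as asked, in the order asked, and still so for the second after the job is handed in, with the robot touching nothing.
It also fails if it takes over 51 s, if anything falls off the work surface, if the arm or the gripper's body presses on something with over 40 N, if the wrist force passes 120 N, or if a joint passes its speed limit or range.

## Robot

A 6-joint arm with a two-finger parallel gripper is mounted at the origin on the work surface. World frame = base frame: x ahead of the robot, y to its left, z up, the work surface at z = 0. Lengths are in m, angles in rad, forces in N, time in s.
With the tool pointing down it reaches from about 0.35 to 0.85 m from the base axis. Payload 8.1 kg.
Tool frame: the origin (TCP) lies between the finger pads; the fingertips stand 11 mm ahead of it and the grasp point (between the pads) lies 8 mm behind it (tips_ahead is the z of the fingertips in the tool frame, in m); z points along the fingers, y is the line along which they close (so a half turn about z gives the same grasp; the last joint's range is limited). The gripper opens to 93 mm and grips with 3 to 60 N. Pads are 15 mm wide; open, the fingers measure 128 mm over their backs; the gripper's body (75 mm by 188 mm) begins 65 mm behind the grasp point.
Start: joints at [1.247, 0.13, 1.488, -0, 1.523, -0.085], TCP at [0.142, 0.583, 0.23] pointing down, gripper open.
Joint ranges: [-2.96, 2.96], [-0.89, 2.26], [0.02, 2.5], [-1.34, 4.48], [0, 2.73], [-2.66, 2.66]. Speed limits (rad/s): [2.39, 2.39, 2.79, 3.14, 3.14, 3.14].

## Interface

Orientations are given as a rotation vector (axis times angle).
In Python, from plant import read_state, read_camera, close_job, tips_ahead gives the robot as it stands. The module is installed in compiled form; this text tells all that it offers.
- The arm moves only by the tool move_arm, never from a script. Its argument "plan" is a list of rows, each a list of 7 numbers: the turn, a rotation vector about the tool's x, y, z in units of 6 degrees (1.0 is 6 degrees), then the shift along the tool's x, y, z in units of 25 mm (1.0 is 25 mm), then the finger opening in mm, from 0 to 93. A call has exactly 10 rows; each row shifts and turns the commanded pose from where the row before left it, along the tool's axes as they then stand; what a row does not reach is not made up. A row lasts 1/10 s, in which the tool goes at most 50 mm and 8.59 degrees, less where a joint would pass 70% of its speed; a pose out of reach is approached as far as the arm can. A call is refused whole if a number of a shift passes 1 or a number of a turn 1, either way. A call with a gripper value outside its range is refused whole. The fingers move at their own pace and stop on an object; "force" is the grip in N (left out, the last holds). Time passes only in rows, so rows that do not move let the fingers close, or fill a call up. It gives the time, the measured TCP pose, the force, the opening and the grip force at its end, in the units of the state.
- read_state(): the state, without advancing time (a new reading comes with each control period).
- read_camera(name): name is "side" or "top" or "wrist"; returns a dict with "frame" (400x640x3 uint8, red, green, blue), "z_map" (400x640 float32, m along the optical axis (not along the pixel's ray), 0 where there is no reading), "fx", "fy", "cx", "cy" (pixels), "rvec" (rotation vector, rad) and "tvec" (3), from world to camera coordinates, as OpenCV has them. Camera axes: x right, y down, z forward; pixel columns grow to the right and rows downward; lengths in m; the calibration is good to about 2 mm. A picture is of the moment at which its call begins.
- close_job(): hands the job in; it is judged then, once.
The state is a dict: "t": time; "q": joint angles; "dq": joint speeds; "joint_torque": joint torques, N m; "tool_pos": TCP position; "orientation": TCP orientation; "force": force on the tool from outside, world axes, zero at the start; "wrist_torque": the same for the moment, N m; "opening": finger opening in m; "gripper_force": force on a finger pad.
Only numpy, scipy, OpenCV 4.12 (cv2) and the standard library are available. Lean on these libraries where they do the work, as an engineer would, in place of code of your own. Each camera call takes 0.05 s, during which the arm holds its last target. There are 200 camera calls.

## Working session

There is one attempt and no reset: what is moved stays moved. The work goes in short steps, Python scripts to look and compute and a tool call to move; the robot and the scene stay as the last step left them, time stands still between calls to the robot, and variables do not carry over. Pictures are saved under pics/ and viewed, at most 10 in all, crops included, and the job is handed in when it is done.

Besides the shell and the picture viewer there is one more tool, called after "Request:" as a command line: name --pt "numbers of a row" for each row, then --argument value for the rest. move_arm: Moves the arm, as the interface text tells. Its arguments: {"type":"object","properties":{"plan":{"type":"array","items":{"type":"array","items":{"type":"number"}}},"force":{"type":"number"}},"required":["plan"]}

```bash
mkdir -p pics
cat > h.py <<'E'
import numpy as np, cv2
from plant import read_state, read_camera, close_job, tips_ahead
def cloud(c):
    z=c["z_map"]; v,u=np.mgrid[:z.shape[0],:z.shape[1]]
    P=np.stack([(u-c["cx"])/c["fx"]*z,(v-c["cy"])/c["fy"]*z,z],-1)
    R=cv2.Rodrigues(np.array(c["rvec"],float))[0]
    W=(P-np.array(c["tvec"]).ravel())@R; W[z==0]=np.nan
    return W
def save(c,n): cv2.imwrite(f"pics/{n}.png",c["frame"][:,:,::-1])
E
python3 - <<'E'
from h import *
for n in("top","side"):
    c=read_camera(n); save(c,n+"0"); np.save(n+"0.npy",cloud(c))
s=read_state(); print(s["t"],s["tool_pos"],s["orientation"],s["force"],tips_ahead)
E
```

```text
0.1 [0.14174477 0.58251691 0.22870576] [-3.74135174e-01 -3.11888555e+00  2.52262769e-03] [-0.30021687 -0.71625312 -0.32608443] 0.011
```

View pics/top0.png

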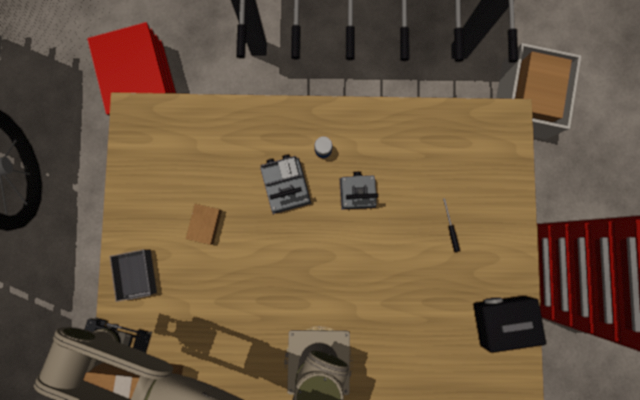

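View pics/side0.png

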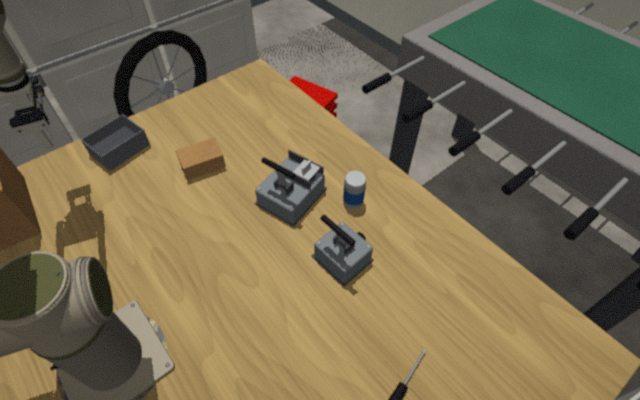

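The top view shows the trip box near pixel (287,184) with its white guard at (289,168), lever bar at (289,190). The isolator is at (359,190), the tin at (323,147). The side view shows the same: trip lever at (285,172), isolator at (343,250).

Run:
```python
from h import *
W=np.load("top0.npy")
sub=W[150:220,255:316].reshape(-1,3)
def rect(m,n):
    p=(sub[m][:,:2]*1000).astype(np.float32); r=cv2.minAreaRect(p); print(n,len(p),np.round(r[0],1),np.round(r[1],1),round(r[2],1), "mean",p.mean(0))
z=sub[:,2]
print(np.histogram(z[np.isfinite(z)],bins=np.arange(-.01,.2,.01)))
rect((z>.055),"all"); rect((z>.06)&(z<.078),"case"); rect((z>.15),"bar"); rect((z>.108)&(z<.135),"tab"); rect((z>.096)&(z<.104),"plate+rails")
im=cv2.imread("pics/top0.png")[135:230,245:395]; a=cv2.resize(im,(750,475),interpolation=cv2.INTER_CUBIC); cv2.imwrite("pics/topc.png",a)
S=np.load("side0.npy"); z=S[...,2]
for n,(r0,r1,c0,c1) in {"trip":(145,225,250,330)}.items():
    sub=S[r0:r1,c0:c1].reshape(-1,3); z=sub[:,2]
    rect((z>.06)&(z<.078),"case"); rect((z>.155),"bar"); rect((z>.108)&(z<.13),"tab"); rect((z>.03),"all")
sub=W[165:215,335:385].reshape(-1,3); z=sub[:,2]; rect(z>.055,"iso"); rect(z>.15,"isobar")
sub=W[130:162,308:338].reshape(-1,3); z=sub[:,2]; rect(z>.08,"tin")
```

```text
(array([ 933, 1268,   59,   12,   13,   44,   35,  548,  647,   42,  179,
        259,    7,   26,    1,    0,    0,    1,   76,  100]), array([-0.01,  0.  ,  0.01,  0.02,  0.03,  0.04,  0.05,  0.06,  0.07,
        0.08,  0.09,  0.1 ,  0.11,  0.12,  0.13,  0.14,  0.15,  0.16,
        0.17,  0.18,  0.19]))
all 1906 [643.5 101.7] [189.2 206.5] 14.5 mean [626.3835  128.75998]
case 1166 [636.5  97.6] [169.4 207. ] 16.3 mean [615.329   130.85526]
bar 178 [583.5 117.7] [ 18.2 109.4] 16.1 mean [582.45306 117.80341]
tab 44 [654.7 141.9] [117.  101.3] 25.3 mean [672.6437  125.60113]
plate+rails 287 [645.2 135.2] [130.6 125.9] 18.0 mean [669.52844 124.73462]
case 1414 [624.3 129.4] [167.8 140. ] 16.0 mean [608.7397  117.58969]
bar 332 [582.6  28.6] [ 42.7 284.8] 0.6 mean [577.3203    65.780876]
tab 89 [639.1 116.8] [ 14.  113.9] 89.0 mean [644.9085  116.06974]
all 2966 [635.9  53.3] [185.8 312.9] 7.8 mean [615.13007 108.09925]
iso 1049 [ 611.9 -135. ] [124.3 119.8] 3.9 mean [ 601.889   -134.04367]
isobar 184 [ 579.7 -137.6] [ 23.9 107. ] 3.8 mean [ 576.6459  -136.79347]
tin 261 [759.6  -6.3] [59.7 56.8] 0.6 mean [758.45184    -6.1291738]
```

View pics/topc.png

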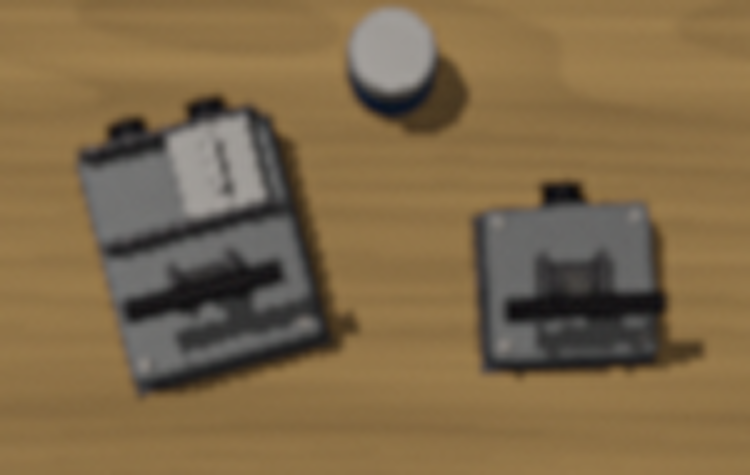

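```bash
cat >> h.py <<'E'
from scipy.spatial.transform import Rotation as Ro
from scipy.optimize import minimize
import json,os
def box(): return json.load(open("box.json"))
def b2w(p):
    x,y,a=box(); R=Ro.from_euler('z',a).as_matrix(); return R@np.array(p)+[x,y,0]
def go(p,yaw=0,base=None):
    """box-frame tip point (m), tool y along box y turned by yaw deg; prints turn then shift in units (after turn)"""
    s=read_state(); R=Ro.from_rotvec(s["orientation"]); a=np.degrees(box()[2])+yaw
    T=Ro.from_euler('z',a,degrees=True)*Ro.from_euler('x',180,degrees=True)
    best=min([T,T*Ro.from_euler('z',180,degrees=True)],key=lambda t:(R.inv()*t).magnitude())
    d=b2w(p)+[0,0,tips_ahead]-s["tool_pos"]
    print("t",round(s["t"],2),"turn",np.round(np.degrees((R.inv()*best).as_rotvec())/6,2),"shift",np.round(best.inv().apply(d)/.025,2),
      "tip box",np.round((Ro.from_euler('z',-box()[2]).apply(np.array(s["tool_pos"])-[box()[0],box()[1],tips_ahead]))*1000,1),"F",np.round(s["force"],1),"q",np.round(s["q"],2),"open",s["opening"])
    print("alt turn",np.round(np.degrees((R.inv()*best*Ro.from_euler('z',180,degrees=True)).as_rotvec())/6,2))
E
python3 - <<'E'
from h import *
W=np.load("top0.npy")[150:220,255:316].reshape(-1,3)
# case top + bar fit: sides via signed-extents
def fr(P,a): return np.c_[P[:,0]*np.cos(a)+P[:,1]*np.sin(a),-P[:,0]*np.sin(a)+P[:,1]*np.cos(a)]
S=np.load("side0.npy")[145:225,250:330].reshape(-1,3)
a=np.radians(16.1)
for n,P in(("top",W),("side",S)):
    for lo,hi,k in((.062,.076,"case"),(.165,.19,"bar"),(.112,.128,"tab"),(.097,.105,"plate")):
        q=fr(P[(P[:,2]>lo)&(P[:,2]<hi)],a)*1000
        o=fr(np.array([[.6265,.130]]),a)[0]*1000; q-=o
        q=q[(abs(q)<110).all(1)]
        print(n,k,len(q),np.round(np.percentile(q,[2,50,98],axis=0).T,1).tolist())
json.dump([.6265,.130,a],open("box.json","w"))
go([.045,-.062,.215])
E
```

```text
top case 1085 [[-81.8, -8.8, 76.0], [-68.3, 12.1, 67.6]]
top bar 177 [[-53.6, -46.0, -36.9], [-52.1, 0.9, 52.4]]
top tab 26 [[-9.0, 47.2, 64.6], [-31.3, -27.4, 27.9]]
top plate 300 [[-23.5, 40.5, 82.1], [-56.2, -19.2, 56.8]]
side case 1355 [[-84.3, -35.4, 75.6], [-67.8, -12.3, 66.8]]
side bar 250 [[-56.0, -50.6, -38.9], [-53.2, -3.0, 53.1]]
side tab 72 [[-43.9, 34.2, 63.4], [-30.3, -25.3, 5.6]]
side plate 390 [[-44.4, 41.2, 82.2], [-57.4, -25.9, 54.9]]
t 0.1 turn [-0.01 -0.01 -4.96] shift [-15.41 -25.25   0.11] tip box [-340.3  569.2  217.7] F [-0.3 -0.7 -0.3] q [ 1.25  0.13  1.49  0.    1.52 -0.09] open 0.09325968178437288
alt turn [-1.000e-02  2.000e-02  2.504e+01]
```

Request:
move_arm --pt "0 0 -1 0 0 0 0" --pt "0 0 -1 0 0 0 0" --pt "0 0 -1 0 0 0 0" --pt "0 0 -1 0 0 0 0" --pt "0 0 -1 0 0 0 0" --pt "0 0 0 -0.6 -1 0 0" --pt "0 0 0 -0.6 -1 0 0" --pt "0 0 0 -0.6 -1 0 0" --pt "0 0 0 -0.6 -1 0 0" --pt "0 0 0 -0.6 -1 0 0" --force 20

```text
t: 1.1
tool_pos: [0.2495, 0.483, 0.2291]
orientation: [0.446, -3.109, 0.001]
force: [-0.2, 1.4, 0.2]
opening: 0.0175
gripper_force: 0.0
```

Request:
move_arm --pt "0 0 0 -0.6 -1 0 0" --pt "0 0 0 -0.6 -1 0 0" --pt "0 0 0 -0.6 -1 0 0" --pt "0 0 0 -0.6 -1 0 0" --pt "0 0 0 -0.6 -1 0 0" --pt "0 0 0 -0.6 -1 0 0" --pt "0 0 0 -0.6 -1 0 0" --pt "0 0 0 -0.6 -1 0 0" --pt "0 0 0 -0.6 -1 0 0" --pt "0 0 0 -0.6 -1 0 0"

```text
t: 2.1
tool_pos: [0.4637, 0.2852, 0.2292]
orientation: [0.446, -3.109, 0.0]
force: [-0.0, 0.7, 0.6]
opening: 0.0005
gripper_force: 0.0
```

```bash
python3 -c "
from h import *
go([.045,-.062,.215])"
```

```text
t 2.1 turn [-0.   -0.01  0.04] shift [ -6.33 -10.25   0.13] tip box [-113.3  194.3  218.2] F [-0.   0.7  0.6] q [ 0.46 -0.02  1.64  0.    1.52 -1.4 ] open 0.0005374057074932372
alt turn [ 1.000e-02 -0.000e+00 -2.996e+01]
```

Request:
move_arm --pt "0 0 0 -0.65 -1 0 0" --pt "0 0 0 -0.65 -1 0 0" --pt "0 0 0 -0.65 -1 0 0" --pt "0 0 0 -0.65 -1 0 0" --pt "0 0 0 -0.65 -1 0 0" --pt "0 0 0 -0.65 -1 0 0" --pt "0 0 0 -0.65 -1 0 0" --pt "0 0 0 -0.65 -1 0 0" --pt "0 0 0 -0.65 -1 0 0" --pt "0 0 0 -0.5 -1 0 0"

```text
t: 3.1
tool_pos: [0.6864, 0.0901, 0.2287]
orientation: [0.446, -3.109, -0.0]
force: [0.1, -0.1, 0.2]
opening: 0.0004
gripper_force: 0.0
```

```bash
python3 -c "
from h import *
go([.045,-.062,.108])"
```

```text
t 3.1 turn [ 0.   -0.01  0.04] shift [ 0.06 -0.28  4.39] tip box [ 46.5 -55.  217.7] F [ 0.1 -0.1  0.2] q [ 0.06  0.38  1.19  0.    1.57 -1.8 ] open 0.0003522032053923214
alt turn [ 2.000e-02  0.000e+00 -2.996e+01]
```

Request:
move_arm --pt "0 0 0 0 -0.25 0 0" --pt "0 0 0 0 0 0 0" --pt "0 0 0 0 0 0.6 0" --pt "0 0 0 0 0 0.6 0" --pt "0 0 0 0 0 0.6 0" --pt "0 0 0 0 0 0.6 0" --pt "0 0 0 0 0 0.6 0" --pt "0 0 0 0 0 0.6 0" --pt "0 0 0 0 0 0.5 0" --pt "0 0 0 0 0 0.2 0"

```text
t: 4.1
tool_pos: [0.6866, 0.0849, 0.1197]
orientation: [0.445, -3.107, -0.0]
force: [0.3, -0.2, -0.4]
opening: 0.0002
gripper_force: 0.0
```

```bash
python3 -c "
from h import *
go([.045,.012,.108]); c=read_camera('side'); save(c,'s1'); cv2.imwrite('pics/s1c.png',cv2.resize(c['frame'][110:230,220:400,::-1],(720,480)))"
```

```text
t 4.1 turn [ 0.01 -0.02  0.04] shift [0.01 2.88 0.03] tip box [ 45.2 -60.  108.7] F [ 0.3 -0.2 -0.4] q [ 0.05  0.45  1.32  0.    1.38 -1.81] open 0.00023559084163923518
alt turn [ 4.000e-02  1.000e-02 -2.996e+01]
```

View pics/s1c.png

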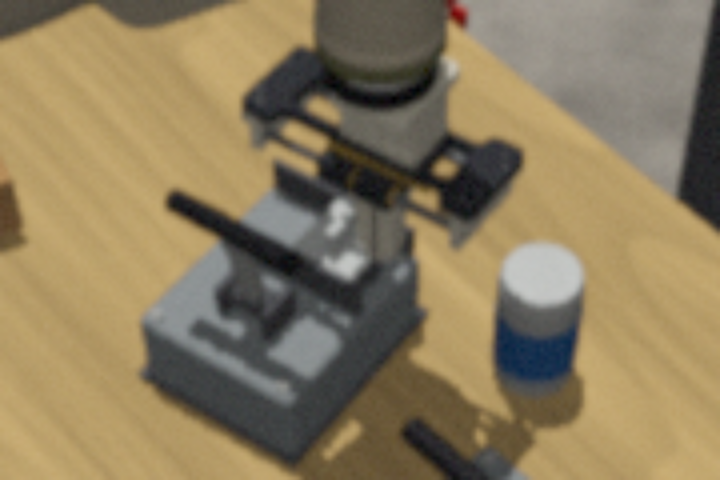

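The fingertips stand at about (385,240), on the guard's -y side, clear of the tab at (345,215). Push along +y.

Request:
move_arm --pt "0 0 0 0 0.3 0 0" --pt "0 0 0 0 0.3 0 0" --pt "0 0 0 0 0.3 0 0" --pt "0 0 0 0 0.3 0 0" --pt "0 0 0 0 0.3 0 0" --pt "0 0 0 0 0.3 0 0" --pt "0 0 0 0 0.3 0 0" --pt "0 0 0 0 0.3 0 0" --pt "0 0 0 0 0.3 0 0" --pt "0 0 0 0 0 0 0"

```text
t: 5.15
tool_pos: [0.668, 0.1511, 0.1219]
orientation: [0.448, -3.109, -0.001]
force: [-0.4, -0.0, -0.7]
opening: -0.0001
gripper_force: 0.0
```

Request:
move_arm --pt "0 0 0 0 0.1 0 0" --pt "0 0 0 0 0.05 0 0" --pt "0 0 0 0 0.05 0 0" --pt "0 0 0 0 0 0 0" --pt "0 0 0 0 0 0 0" --pt "0 0 0 0 0 0 0" --pt "0 0 0 0 0 0 0" --pt "0 0 0 0 0 0 0" --pt "0 0 0 0 0 0 0" --pt "0 0 0 0 0 0 0"

```text
t: 6.15
tool_pos: [0.6672, 0.1545, 0.1221]
orientation: [0.446, -3.11, 0.0]
force: [0.5, -0.6, -0.4]
opening: 0.0008
gripper_force: 0.5
```

```bash
python3 -c "
from h import *
go([.045,-.030,.108])"
```

```text
t 6.15 turn [-0.   -0.    0.04] shift [ 0.04 -1.69  0.12] tip box [ 45.9  12.3 111.1] F [ 0.5 -0.6 -0.4] q [ 0.15  0.42  1.34 -0.    1.38 -1.7 ] open 0.0008302640240329672
alt turn [  0.    -0.   -29.96]
```

Request:
move_arm --pt "0 0 0 0 0.05 0 0" --pt "0 0 0 0 0.05 0 0" --pt "0 0 0 0 0.05 0 0" --pt "0 0 0 0 0 0 0" --pt "0 0 0 0 0 0 0" --pt "0 0 0 0 0 0 0" --pt "0 0 0 0 0 0 0" --pt "0 0 0 0 0 0 0" --pt "0 0 0 0 0 0 0" --pt "0 0 0 0 0 0 0"

```text
t: 7.15
tool_pos: [0.6662, 0.1583, 0.1222]
orientation: [-0.446, 3.11, 0.0]
force: [-0.8, 0.5, -0.1]
opening: 0.0004
gripper_force: 0.0
```

```bash
python3 -c "
from h import *
go([.045,-.030,.108])
c=read_camera('side'); cv2.imwrite('pics/s2c.png',cv2.resize(c['frame'][110:230,220:400,::-1],(720,480)))"
```

```text
t 7.15 turn [0.   0.   0.04] shift [ 0.04 -1.85  0.13] tip box [ 45.9  16.1 111.2] F [-0.8  0.5 -0.1] q [ 0.16  0.42  1.34  0.    1.38 -1.7 ] open 0.00036578983770142287
alt turn [ -0.     0.   -29.96]
```

View pics/s2c.png

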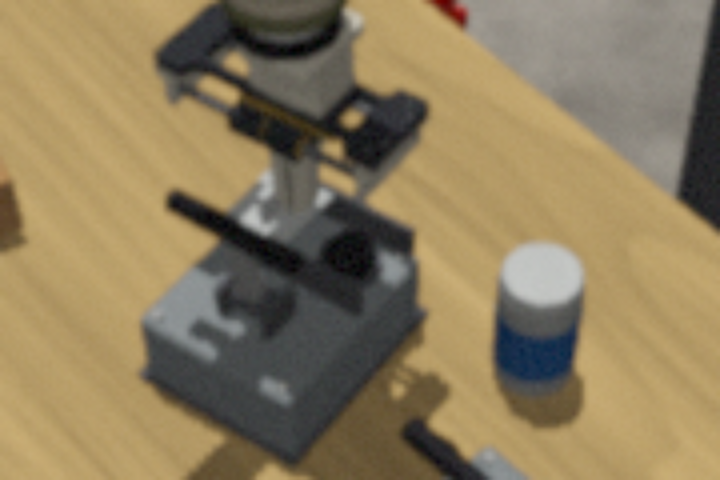

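The guard sits towards the far end at (265,200) and the black button is clear at (350,255). No end-stop force has been felt yet, so I'll push a little more.

Request:
move_arm --pt "0 0 0 0 0.05 0 0" --pt "0 0 0 0 0.03 0 0" --pt "0 0 0 0 0 0 0" --pt "0 0 0 0 0 0 0" --pt "0 0 0 0 0 0 0" --pt "0 0 0 0 0 0 0" --pt "0 0 0 0 0 0 0" --pt "0 0 0 0 0 0 0" --pt "0 0 0 0 0 0 0" --pt "0 0 0 0 0 0 0"

```text
t: 8.2
tool_pos: [0.666, 0.1586, 0.1222]
orientation: [-0.444, 3.11, -0.003]
force: [2.8, -5.5, 1.5]
opening: 0.0005
gripper_force: 3.0
```

Request:
move_arm --pt "0 0 0 0 0.05 0 0" --pt "0 0 0 0 0.03 0 0" --pt "0 0 0 0 0 0 0" --pt "0 0 0 0 0 0 0" --pt "0 0 0 0 0 0 0" --pt "0 0 0 0 0 0 0" --pt "0 0 0 0 0 0 0" --pt "0 0 0 0 0 0 0" --pt "0 0 0 0 0 0 0" --pt "0 0 0 0 0 0 0"

```text
t: 9.2
tool_pos: [0.6659, 0.1588, 0.1223]
orientation: [-0.443, 3.109, -0.007]
force: [2.8, -11.5, -0.8]
opening: 0.0008
gripper_force: 6.1
```

```bash
python3 -c "
from h import *
go([.045,-.030,.108])
W=cloud(read_camera('top'))[140:220,250:320].reshape(-1,3)
o=np.array(box()); q=Ro.from_euler('z',-o[2]).apply(W-[o[0],o[1],0])*1000
m=(abs(q[:,0]-45)<27)&(abs(q[:,1])<70)&(q[:,2]>96)&(q[:,2]<104); print(np.percentile(q[m],[2,50,98],axis=0))
S=cloud(read_camera('side'))[140:220,250:330].reshape(-1,3)
q=Ro.from_euler('z',-o[2]).apply(S-[o[0],o[1],0])*1000
m=(abs(q[:,0]-45)<27)&(abs(q[:,1])<70)&(q[:,2]>96)&(q[:,2]<104); print(m.sum(),np.percentile(q[m],[2,50,98],axis=0))
"
```

```text
t 9.2 turn [-0.04  0.    0.02] shift [ 0.04 -1.87  0.13] tip box [ 45.9  16.8 111.3] F [  2.8 -11.5  -0.8] q [ 0.16  0.42  1.34 -0.    1.38 -1.69] open 0.0008361342412906137
alt turn [ -0.    -0.06 -29.98]
[[ 18.52864079 -38.49780814  96.14294111]
 [ 22.97414521  32.85621877  99.41631399]
 [ 51.20702161  61.04874073 103.7128529 ]]
139 [[ 18.46260151 -17.86577296  96.56349664]
 [ 33.2435327   29.46887883  99.68423971]
 [ 65.18891604  64.43282259 103.77933501]]
```

Request:
move_arm --pt "0 0 0 0 -0.4 0 0" --pt "0 0 0 0 -0.4 0 0" --pt "0 0 0 0 -0.4 0 0" --pt "0 0 0 0 -0.4 0 0" --pt "0 0 0 0 -0.4 0 0" --pt "0 0 0 0 0 0 0" --pt "0 0 0 0 0 0.3 0" --pt "0 0 0 0 0 0.2 0" --pt "0 0 0 0 0 0 0" --pt "0 0 0 0 0 0 0"

```text
t: 10.3
tool_pos: [0.6786, 0.1144, 0.109]
orientation: [0.447, -3.109, -0.0]
force: [0.8, -0.4, -0.3]
opening: 0.0004
gripper_force: 0.0
```

```bash
python3 -c "
from h import *
go([.045,-.030,.084])"
```

```text
t 10.3 turn [ 0.   -0.01  0.04] shift [ 0.03 -0.02  0.56] tip box [ 45.7 -29.4  98. ] F [ 0.8 -0.4 -0.3] q [ 0.09  0.44  1.34  0.    1.36 -1.76] open 0.00044664186746455587
alt turn [ 2.000e-02  0.000e+00 -2.996e+01]
```

Request:
move_arm --pt "0 0 0 0 0 0.1 0" --pt "0 0 0 0 0 0.1 0" --pt "0 0 0 0 0 0.1 0" --pt "0 0 0 0 0 0.1 0" --pt "0 0 0 0 0 0.1 0" --pt "0 0 0 0 0 0.08 0" --pt "0 0 0 0 0 0.05 0" --pt "0 0 0 0 0 0 0" --pt "0 0 0 0 0 0 0" --pt "0 0 0 0 0 0 0"

```text
t: 11.3
tool_pos: [0.6795, 0.1142, 0.0952]
orientation: [-0.446, 3.108, -0.0]
force: [-3.1, 0.2, 10.3]
opening: 0.0006
gripper_force: 4.6
```

```bash
python3 -c "
from h import *
go([.045,-.030,.084])
c=read_camera('side'); cv2.imwrite('pics/s3c.png',cv2.resize(c['frame'][110:230,220:400,::-1],(720,480)))"
```

```text
t 11.3 turn [-0.    0.01  0.04] shift [ 0.06 -0.    0.01] tip box [ 46.6 -29.9  84.2] F [-3.1  0.2 10.3] q [ 0.09  0.46  1.35  0.    1.34 -1.76] open 0.0005591802242046905
alt turn [-2.000e-02 -0.000e+00 -2.996e+01]
```

View pics/s3c.png

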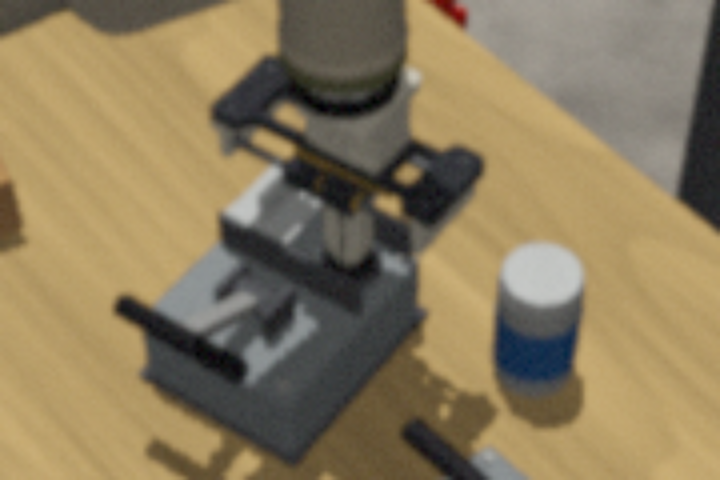

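The lever has fallen (bar from (125,305) to (235,365)). The button is fully in. Retreat upwards, turn 90°.

Request:
move_arm --pt "0 0 0 0 0 -0.5 0" --pt "0 0 0 0 0 -1 0" --pt "0 0 0 0 0 -1 0" --pt "0 0 0 0 0 -1 0" --pt "0 0 0 0 0 -1 0" --pt "0 0 0 0 0 -0.5 0" --pt "0 0 1 0 0 0 0" --pt "0 0 1 0 0 0 0" --pt "0 0 1 0 0 0 0" --pt "0 0 1 0 0 0 0"

```text
t: 12.35
tool_pos: [0.6786, 0.1139, 0.218]
orientation: [-0.217, -3.133, 0.0]
force: [0.2, 0.5, -0.2]
opening: 0.0004
gripper_force: 0.0
```

Request:
move_arm --pt "0 0 1 0 0 0 50" --pt "0 0 1 0 0 0 50" --pt "0 0 1 0 0 0 50" --pt "0 0 1 0 0 0 50" --pt "0 0 1 0 0 0 50" --pt "0 0 1 0 0 0 50" --pt "0 0 1 0 0 0 50" --pt "0 0 1 0 0 0 50" --pt "0 0 1 0 0 0 50" --pt "0 0 1 0 0 0 50"

```text
t: 13.35
tool_pos: [0.6786, 0.114, 0.218]
orientation: [-1.755, -2.605, 0.001]
force: [-0.4, 0.2, 1.0]
opening: 0.05
gripper_force: 0.0
```

```bash
python3 -c "
from h import *
o=np.array(box())
for n in('top','side'):
    W=cloud(read_camera(n))[145:245,235:330].reshape(-1,3)
    q=Ro.from_euler('z',-o[2]).apply(W-[o[0],o[1],0])*1000
    m=(q[:,0]<-85)&(q[:,0]>-140)&(abs(q[:,1])<70)&(q[:,2]>105)&(q[:,2]<150); print(m.sum(),np.percentile(q[m],[3,50,97],axis=0))
go([-.111,.032,.205],-90)"
```

```text
25 [[-103.54848533  -23.51070269  117.9096647 ]
 [ -93.80371374   -2.93743473  124.99438646]
 [ -85.85283129    7.02444753  135.60766854]]
270 [[-119.85768739  -52.69219492  119.07409757]
 [-114.35234735   -1.90647992  129.76007386]
 [ -89.04076697   51.08201648  134.41264795]]
t 13.45 turn [-0.01 -0.    1.02] shift [ 2.48 -6.27  0.08] tip box [ 45.7 -29.9 207. ] F [ 0.8  0.4 -0.9] q [ 0.09  0.38  1.22 -0.    1.54 -0.3 ] open 0.050311308035098964
alt turn [ 0.000e+00 -2.000e-02 -2.898e+01]
```

Request:
move_arm --pt "0 0 1 0 0 0 50" --pt "0 0 0 0.35 -0.9 0 50" --pt "0 0 0 0.35 -0.9 0 50" --pt "0 0 0 0.35 -0.9 0 50" --pt "0 0 0 0.35 -0.9 0 50" --pt "0 0 0 0.35 -0.9 0 50" --pt "0 0 0 0.35 -0.9 0 50" --pt "0 0 0 0.4 -0.85 0 50" --pt "0 0 0 0 0 0 50" --pt "0 0 0 0 0 0 50"

```text
t: 14.45
tool_pos: [0.5116, 0.1301, 0.219]
orientation: [1.88, 2.516, 0.0]
force: [0.1, -0.8, -0.1]
opening: 0.0497
gripper_force: 0.0
```

Request:
move_arm --pt "0 0 0 0 0 0.5 50" --pt "0 0 0 0 0 0.5 50" --pt "0 0 0 0 0 0.5 50" --pt "0 0 0 0 0 0.5 50" --pt "0 0 0 0 0 0.5 50" --pt "0 0 0 0 0 0.5 50" --pt "0 0 0 0 0 0 50" --pt "0 0 0 0 0 0 50" --pt "0 0 0 0 0 0 50" --pt "0 0 0 0 0 0 50"

```text
t: 15.45
tool_pos: [0.5121, 0.1302, 0.1448]
orientation: [1.883, 2.513, 0.002]
force: [-0.2, -0.3, -0.4]
opening: 0.0501
gripper_force: 0.0
```

```bash
python3 -c "
from h import *
go([-.111,.032,.105],-90)
c=read_camera('side'); cv2.imwrite('pics/s4c.png',cv2.resize(c['frame'][110:230,220:400,::-1],(720,480)))"
```

```text
t 15.45 turn [0.01 0.   0.04] shift [ 0.   -0.05  1.15] tip box [-109.8   31.9  133.8] F [-0.2 -0.3 -0.4] q [ 0.15 -0.01  1.79 -0.    1.36 -0.13] open 0.05008521062495059
alt turn [-0.000e+00  2.000e-02 -2.996e+01]
```

View pics/s4c.png

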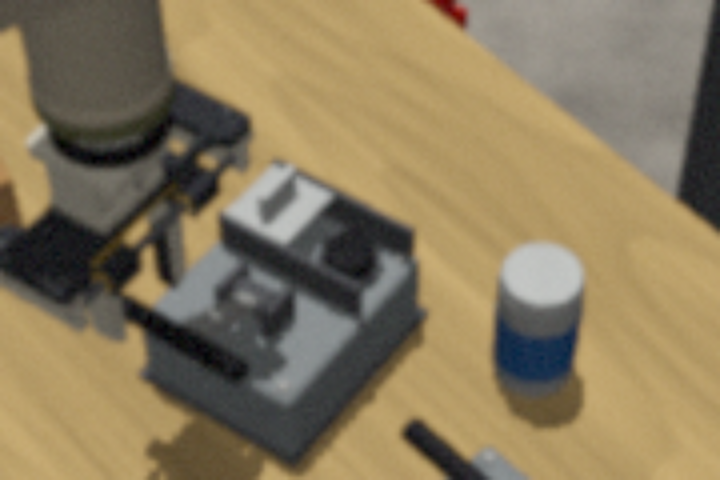

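The open fingers at (110,315) and (170,250) straddle the left part of the bar, and the guard is open with the button out at (350,250). Go down and grip.

Request:
move_arm --pt "0 0 0 0 -0.05 0.4 50" --pt "0 0 0 0 0 0.4 50" --pt "0 0 0 0 0 0.35 50" --pt "0 0 0 0 0 0 50" --pt "0 0 0 0 0 0 15" --pt "0 0 0 0 0 0 10" --pt "0 0 0 0 0 0 10" --pt "0 0 0 0 0 0 10" --pt "0 0 0 0 0 0 10" --pt "0 0 0 0 0 0 10" --force 35

```text
t: 16.5
tool_pos: [0.5123, 0.1302, 0.1157]
orientation: [1.882, 2.512, 0.006]
force: [10.0, 3.6, -5.9]
opening: 0.0175
gripper_force: 35.0
```

```bash
python3 -c "
from h import *
go([-.111,.032,.105],-90); print(read_state()['gripper_force'])
for n in (5,):
  th=np.linspace(.95,-.09,31); l=np.radians(10)+th
  x=-30-90*np.sin(l); z=85+90*np.cos(l)
  print(np.round(np.c_[np.diff(x),-np.diff(z)]/25,2).tolist())"
```

```text
t 16.5 turn [0.04 0.   0.04] shift [ 0.   -0.05 -0.01] tip box [-109.7   31.9  104.7] F [10.   3.6 -5.9] q [ 0.15  0.02  1.82  0.    1.3  -0.13] open 0.017464932174840256
alt turn [ -0.     0.07 -29.96]
34.9989652633667
[[0.06, -0.11], [0.06, -0.11], [0.06, -0.11], [0.07, -0.11], [0.07, -0.1], [0.07, -0.1], [0.08, -0.1], [0.08, -0.09], [0.08, -0.09], [0.09, -0.09], [0.09, -0.09], [0.09, -0.08], [0.1, -0.08], [0.1, -0.08], [0.1, -0.07], [0.1, -0.07], [0.11, -0.07], [0.11, -0.06], [0.11, -0.06], [0.11, -0.05], [0.11, -0.05], [0.12, -0.05], [0.12, -0.04], [0.12, -0.04], [0.12, -0.03], [0.12, -0.03], [0.12, -0.03], [0.12, -0.02], [0.12, -0.02], [0.12, -0.01]]
```

Request:
move_arm --pt "0 0 0 0 0.11 -0.11 10" --pt "0 0 0 0 0.06 -0.11 10" --pt "0 0 0 0 0.06 -0.11 10" --pt "0 0 0 0 0.07 -0.11 10" --pt "0 0 0 0 0.07 -0.1 10" --pt "0 0 0 0 0.07 -0.1 10" --pt "0 0 0 0 0.08 -0.1 10" --pt "0 0 0 0 0.08 -0.09 10" --pt "0 0 0 0 0.08 -0.09 10" --pt "0 0 0 0 0.09 -0.09 10"

```text
t: 17.5
tool_pos: [0.5272, 0.1347, 0.1406]
orientation: [-1.882, -2.512, 0.005]
force: [-12.2, -5.5, 1.9]
opening: 0.0173
gripper_force: 35.0
```

```bash
python3 -c "
from h import *
go([-.087,.032,.130],-90)"
```

```text
t 17.5 turn [-0.04  0.    0.04] shift [-0.    0.28 -0.02] tip box [-94.1  32.  129.6] F [-12.2  -5.5   1.9] q [ 0.16  0.04  1.74 -0.    1.36 -0.13] open 0.01733389368250556
alt turn [ -0.    -0.06 -29.96]
```

```bash
cat >> h.py <<'E'
def bar(lo=110):
    o=np.array(box()); W=cloud(read_camera('side'))[120:245,220:340].reshape(-1,3)
    q=Ro.from_euler('z',-o[2]).apply(W-[o[0],o[1],0])*1000
    m=(q[:,0]<-15)&(q[:,0]>-140)&(q[:,1]<-10)&(q[:,1]>-57)&(q[:,2]>lo)&(q[:,2]<200)
    print("bar",m.sum(),np.percentile(q[m],[3,50,97],axis=0).round(1).tolist())
E
python3 -c "
from h import *
bar()"
```

```text
bar 107 [[-105.0, -53.6, 143.2], [-99.1, -34.4, 152.4], [-89.1, -11.5, 156.3]]
```

Request:
move_arm --pt "0 0 0 0 0 -0.12 10" --pt "0 0 0 0 0.05 -0.1 10" --pt "0 0 0 0 0.09 -0.08 10" --pt "0 0 0 0 0.1 -0.08 10" --pt "0 0 0 0 0.1 -0.08 10" --pt "0 0 0 0 0.1 -0.07 10" --pt "0 0 0 0 0.1 -0.07 10" --pt "0 0 0 0 0.11 -0.07 10" --pt "0 0 0 0 0.11 -0.06 10" --pt "0 0 0 0 0 0 10"

```text
t: 18.55
tool_pos: [0.547, 0.1404, 0.1597]
orientation: [-1.884, -2.514, 0.001]
force: [-5.1, -5.6, -1.9]
opening: 0.0173
gripper_force: 35.0
```

```bash
python3 -c "
from h import *
go([-.038,.032,.157],-90);bar()"
```

```text
t 18.55 turn [-0.01  0.    0.04] shift [-0.    1.42 -0.33] tip box [-73.5  32.  148.7] F [-5.1 -5.6 -1.9] q [ 0.16  0.08  1.67 -0.    1.39 -0.12] open 0.01726498255785139
alt turn [-0.000e+00 -1.000e-02 -2.996e+01]
bar 108 [[-84.2, -53.0, 159.9], [-78.6, -34.1, 169.3], [-69.6, -11.0, 173.0]]
```

Request:
move_arm --pt "0 0 0 0 0.16 -0.08 10" --pt "0 0 0 0 0.16 -0.08 10" --pt "0 0 0 0 0.16 -0.07 10" --pt "0 0 0 0 0.16 -0.06 10" --pt "0 0 0 0 0.16 -0.05 10" --pt "0 0 0 0 0.16 -0.04 10" --pt "0 0 0 0 0.16 -0.03 10" --pt "0 0 0 0 0.16 -0.02 10" --pt "0 0 0 0 0.16 -0.01 10" --pt "0 0 0 0 0 0 10"

```text
t: 19.6
tool_pos: [0.583, 0.1507, 0.1729]
orientation: [1.882, 2.512, 0.003]
force: [-6.2, -4.1, 6.0]
opening: 0.0171
gripper_force: 35.0
```

```bash
python3 -c "
from h import *
go([-.037,.032,.157],-90);bar()"
```

```text
t 19.6 turn [0.03 0.01 0.04] shift [ 0.   -0.04  0.2 ] tip box [-36.1  31.9 161.9] F [-6.2 -4.1  6. ] q [ 0.17  0.16  1.55 -0.    1.42 -0.12] open 0.017091860990514733
alt turn [-1.000e-02  5.000e-02 -2.996e+01]
bar 104 [[-47.1, -53.0, 172.1], [-41.3, -34.4, 181.1], [-31.7, -11.8, 185.3]]
```

Request:
move_arm --pt "0 0 0 0 0.05 0 10" --pt "0 0 0 0 0 0 10" --pt "0 0 0 0 0 0 22" --pt "0 0 0 0 0 0 30" --pt "0 0 0 0 0 0 50" --pt "0 0 0 0 0 0 50" --pt "0 0 0 0 0 0 50" --pt "0 0 0 0 0 0 50" --pt "0 0 0 0 0 0 50" --pt "0 0 0 0 0 0 50"

```text
t: 20.65
tool_pos: [0.5828, 0.1511, 0.1696]
orientation: [-1.884, -2.514, -0.0]
force: [0.6, 0.1, 0.1]
opening: 0.05
gripper_force: 0.0
```

```bash
python3 -c "
from h import *
go([-.037,.032,.157],-90);bar()"
```

```text
t 20.65 turn [ 0.   -0.    0.04] shift [-0.01 -0.04  0.06] tip box [-36.1  32.4 158.6] F [0.6 0.1 0.1] q [ 0.17  0.17  1.55  0.    1.42 -0.12] open 0.05000723519809725
alt turn [  0.     0.   -29.96]
bar 108 [[-55.3, -53.6, 168.7], [-49.7, -34.7, 179.2], [-39.5, -12.7, 184.0]]
```

The bar sits at x ≈ -46 mm (reading 0), caught and free of the pads. Lift away.

Request:
move_arm --pt "0 0 0 0 0 -0.5 50" --pt "0 0 0 0 0 -0.5 50" --pt "0 0 0 0 0 -0.5 50" --pt "0 0 0 0 0 -0.5 50" --pt "0 0 0 0 0 -0.8 50" --pt "0 0 0 0 0 -0.8 50" --pt "0 0 0 0 0 -0.8 50" --pt "0 0 0 0 0 0 50" --pt "0 0 0 0 0 0 50" --pt "0 0 0 0 0 0 50"

```text
t: 21.7
tool_pos: [0.5823, 0.1509, 0.2784]
orientation: [-1.883, -2.513, 0.002]
force: [0.7, -0.3, -0.2]
opening: 0.0498
gripper_force: 0.0
```

```bash
python3 -c "
from h import *
go([-.037,.032,.157],-90);bar()
c=read_camera('side'); cv2.imwrite('pics/s5c.png',cv2.resize(c['frame'][110:290,220:400,::-1],(600,600)))"
```

```text
t 21.7 turn [-0.02 -0.    0.04] shift [-0.01 -0.01  4.41] tip box [-36.7  32.3 267.4] F [ 0.7 -0.3 -0.2] q [ 0.17  0.12  1.41 -0.    1.61 -0.12] open 0.04984002818308866
alt turn [  0.    -0.03 -29.96]
bar 110 [[-55.1, -53.1, 168.6], [-49.7, -34.0, 179.4], [-39.7, -11.3, 184.4]]
```

View pics/s5c.png

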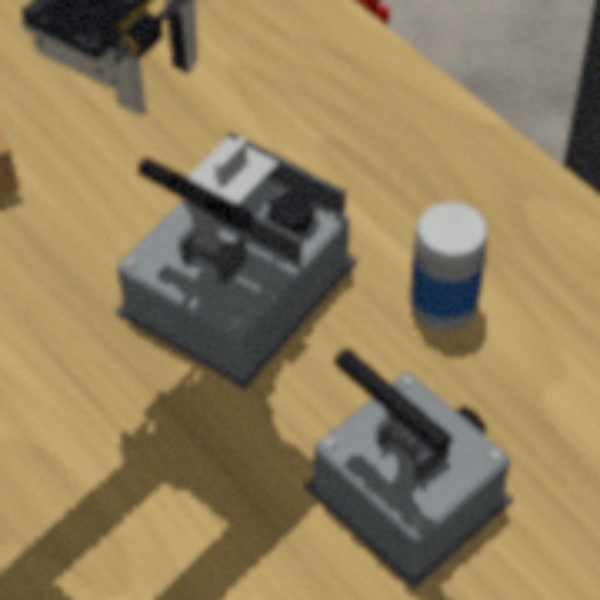

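The lever is up (bar from (145,165) to (250,220)), the guard is open at (235,165), and the button is clear at (290,210). The isolator (395,405) and tin (450,260) look undisturbed, and the robot touches nothing.

```bash
python3 -c "
from h import *
print(close_job())"
```

```text
the job is handed in; nothing more can be done
None
```

The trip switch is tested and handed in at about 22 s: guard slid to its end stop and left open, button pressed so the lever fell, lever swung back up and holding on its catch, and nothing else was touched.

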